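Unclip the filter cover and take out the used cartridge

ROBOT

A 7-joint arm with a two-finger parallel gripper is mounted at the origin on the work surface. World frame = base frame: x ahead of the robot, y to its left, z up, the work surface at z = 0. Lengths are in m, angles in rad, forces in N, time in s.
With the tool pointing down it reaches from about 0.425 to 0.925 m from the base axis. Payload 6.8 kg.
Tool frame: the origin (TCP) lies on the front face of the gripper's body, between the roots of the fingers; the fingertips stand 73 mm ahead of it and the grasp point (between the pads) lies 54 mm ahead of it; z points along the fingers, y is the line along which they close (so a half turn about z gives the same grasp; the last joint's range is limited). The gripper opens to 85 mm and grips with 20 to 120 N. Pads are 22 mm wide; open, the fingers measure 114 mm over their backs; the gripper's body (76 mm by 85 mm) begins 54 mm behind the grasp point. The pads swing forward as they close: fully open they stand 13 mm farther back than shut.
Start: joints at [-1.401, 0.477, 0.022, 1.555, -0.011, 1.109, -0.083], TCP at [0.185, 0.649, 0.304] pointing down, gripper open.
Joint ranges: [-2.96, 2.96], [-0.34, 2.1], [-1.41, 1.46], [0.24, 2.44], [-1.37, 4.51], [0.17, 1.92], [-2.96, 2.96]. Speed limits (rad/s): [2.39, 2.39, 3.14, 3.14, 3.14, 3.14, 3.14].

INTERFACE

Orientations are given as a unit quaternion [w, x, y, z].
In Python, from station import bot, optics gives the robot as it stands.
- The arm moves only by the tool drive_tool, never from a script. Its argument "deltas" is a list of rows, each an object with "gripper": the closure in counts, from 0 (fully open) to 255 (shut); "offset": the shift along the tool's x, y, z in units of 1000 mm (1.0 is 1000 mm), a list of three; "angular": the turn, a rotation vector about the tool's x, y, z in units of 45 degrees (1.0 is 45 degrees), a list of three. In form: [{"gripper": gripper, "offset": [dx, dy, dz], "angular": [rx, ry, rz]}, ...]. A call has 1 to 5 rows; each row is the pose to reach, as a shift and turn from the pose commanded when the call began, along the tool's axes at that moment; what a row does not reach only later rows make up. A row lasts 1/10 s, in which the tool goes at most 50 mm and 8.59 degrees, less where a joint would pass 70% of its speed; a pose out of reach is approached as far as the arm can. A call with a number of a shift or a turn outside -1 to 1 is refused whole. A call with a gripper value outside its range is refused whole. The fingers move at their own pace and stop on an object; "grip_force" is the grip in N (left out, the last holds). Time passes only in rows, so rows that repeat a pose let the fingers close. It gives the time, the measured TCP pose, the force, the opening and the grip force at its end, in the units of the state.
- bot.get_obs(): the state, without advancing time (a new reading comes with each control period).
- optics.read_camera(name): name is "side" or "top" or "wrist"; returns the picture (420x560x3 uint8, blue, green, red); there is no depth.
- optics.camera_model(name): a dict with "fx", "fy", "cx", "cy" (pixels), "cam_to_world" (4x4, takes a point from camera to world coordinates). Camera axes: x right, y up, looking along -z (the intrinsics and any distortion apply to the point x, -y, -z); pixel columns grow to the right and rows downward; lengths in m; the calibration is good to about 2 mm. A picture is of the moment at which its call begins: read the wrist's pose just before it. camera_model takes no time and is no camera call; for the wrist camera it gives the pose at the moment of the call.
- bot.hand_in(): hands the job in; it is judged then, once.
The state is a dict: "t": time; "q": joint angles; "joint_vel": joint speeds; "joint_torque": joint torques, N m; "eef_pos": TCP position; "tool_rot": TCP orientation; "contact_force": force on the tool from outside, world axes, zero at the start; "torque": the same for the moment, N m; "gripper_width": opening from 0.0 (shut) to 1.0 (fully open); "grasp_force": force on a finger pad.
Only numpy, scipy, OpenCV 4.12 (cv2) and the standard library are available. Lean on these libraries where they do the work, as an engineer would, in place of code of your own. Each camera call takes 0.05 s, during which the arm holds its last target. There are 200 camera calls.

TASK

Take the used cartridge out of the little air filter unit on the bench: squeeze the cover's snap tab in and, keeping it pressed, lift the cover straight off and stand it level, right way up, in the middle of the flat mat. Then lift the cartridge out by its fin and set it down upright in the plain open tray (not the divided one). Do not drop either of them, keep the cartridge upright all the way so that no dust falls out, and leave the bottle, tube rack and boxes where they are.

Things in the scene. Friction and masses are not known exactly. Their poses are not given: they have to be found in the camera images.
- unit: Air filter unit, white plastic box fixed to the bench, 180 (its x) x 110 (its y) x 70 mm tall, black louvres on its long sides. Origin: centre of its underside, on the bench; z up. Centred in its top is a bay, closed by the cover, in which the cartridge stands on a floor 12 mm above the bench. Position and yaw vary.
- cover_mid (a point): Middle of the crest of the grey clip cover (0.18 kg): 22 mm above the flange's underside and below the crest's top. x along the cover, z up. The hollow crest is 96 (x) x 48 (y) x 40 mm, with the snap tab midway along its +y side. Pinch it here across y, one finger on the tab, the other on the -y wall: 55 mm wide at rest, 48 mm with the tab in. 30 to 50 N of grip holds it.
- cover: The same cover; origin: middle of the underside of its flange, which is 150 (x) x 72 (y) x 4 mm and lies on the unit's top, 70 mm above the bench. Two end skirts below reach 16 mm down into the bay with 1.5 mm play, so it must rise straight up 20 mm to come free. On a flat surface it stands level on the skirts, this origin 16 mm up.
- tab (a joint): How far the snap tab is pressed in, m: 0 at rest, 0.007 fully in. A ridged upright plate 26 mm wide, 36 mm tall, its outer face 7 mm proud of the crest's +y wall at rest, flush when fully in; it springs back (2 N to start, 6 N fully in). A hook under it catches below the unit's rim: the cover can rise only 2 mm until the tab is pressed over 5 mm.
- cartridge_mid (a point): Centre of the used filter cartridge (white plastic, 0.22 kg), 42 mm above its underside; z up. Body 100 (x) x 40 (y) x 34 mm with grey pleats; on it a fin 70 (x) x 16 (y) x 50 mm tall, its top 42 mm above this point and 26 mm above the unit's top face: pinch the fin's upper 22 mm across y (no room for fingers inside the bay). 3 mm of play in the bay; clear of it when raised 60 mm.
- mat: Flat light grey mat fixed to the bench, 200 (x) x 170 (y) x 4 mm thick. Origin: centre of its underside, on the bench. It may be on the left or right of the unit.
- tray: Plain open aluminium tray without dividers, fixed to the bench, outside 180 (x) x 140 (y) x 45 mm tall, walls and floor 4 mm thick. Origin: centre of its underside. On the other side of the unit from the mat. The cartridge may stand anywhere on its floor.
- bottle: Bystander: white bottle, 56 mm across and 130 mm tall; origin centre of underside. Leave alone.
- rack: Bystander: white tube rack with capped tubes, 70 x 130 x 82 mm tall; origin centre of underside. Leave alone.
- tip_box: Bystander: closed box, 120 x 85 x 60 mm; origin centre of underside. Leave alone.
Mind the look-alikes: they are no part of the job. Leave any turquoise or yellow look-alike of the cover alone.

How it is judged:
On the way, in this order (a step that is already met when the one before it is completed fails the run):
1. the snap tab is pressed in while the cover still sits on the unit (value of joint tab above 0.005 m and z of cover_mid in the frame of unit below 0.099 m), for 0.05 s.
2. the cover is lifted clear of the unit, above its rim (z of cover_mid in the frame of unit above 0.114 m), for 0.05 s.
3. the cover stands level and right way up in the middle of the mat, let go (horizontal distance between cover_mid and mat below 0.045 m and height (world z) of cover_mid below 0.049 m and angle between cover_mid's own z axis and vertical below 0.1 rad and contact force between the fingers and cover below 0.1 N), for 0.2 s.
At the end, for the whole second after the job is handed in: The cover stands right way up on the mat, level within 0.1 rad, its middle within 45 mm of the mat's middle; the cartridge stands upright (within 0.1 rad) on the floor of the plain tray; both at rest and let go (horizontal distance between cover_mid and mat below 0.045 m and height (world z) of cover_mid below 0.049 m and angle between each of cover_mid, cartridge_mid's own z axis and vertical below 0.1 rad and x of cartridge_mid in the frame of tray between -0.075 and 0.075 m and y of cartridge_mid in the frame of tray between -0.055 and 0.055 m and height (world z) of cartridge_mid below 0.055 m and linear speed of each of cover, cartridge below 0.02 m/s); the robot touches nothing.
It fails at once if the cartridge tipped by more than 0.5 rad (angle between cartridge_mid's own z axis and vertical above 0.5 rad).
It fails at once if the cover was dropped (falls freely, out of the fingers, at over 0.6 m/s: some 20 mm) (linear speed of cover above 0.6 m/s and contact force between the fingers and cover below 0.05 N).
It fails at once if the cartridge was dropped (falls freely, out of the fingers, at over 0.6 m/s: some 20 mm) (linear speed of cartridge above 0.6 m/s and contact force between the fingers and cartridge below 0.05 N).
It fails at once if the bottle, the tube rack or the closed box moved by more than 40 mm (distance of any of bottle, rack, tip_box from where it was at the start of the episode above 0.04 m).
It also fails if it takes over 59 s, if anything falls off the work surface, if the arm or the gripper's body presses on something with over 40 N, if the wrist force passes 120 N, or if a joint passes its speed limit or range.

## Working session

There is one attempt and no reset: what is moved stays moved. The work goes in short steps, Python scripts to look and compute and a tool call to move; the robot and the scene stay as the last step left them, time stands still between calls to the robot, and variables do not carry over. Pictures are saved under pics/ and viewed, at most 10 in all, crops included, and the job is handed in when it is done.

Besides the shell and the picture viewer there is one more tool, called after "Request:" as name(argument=value, ...), one argument or row to a line, values as JSON. drive_tool: Moves the arm, as the interface text tells. Its arguments: {"type":"object","properties":{"deltas":{"type":"array"},"grip_force":{"type":"number"}},"required":["deltas"]}

```bash
mkdir -p pics && python3 - <<'E'
from station import bot, optics
import cv2, numpy as np, json
o=bot.get_obs(); print({k:np.round(v,3).tolist() for k,v in o.items()})
for n in("top","side"):
    im=optics.read_camera(n); cv2.imwrite(f"pics/{n}0.png",im)
    m=optics.camera_model(n); print(n,m["fx"],m["fy"],m["cx"],m["cy"],np.round(m["cam_to_world"],3).tolist(),[k for k in m])
m=optics.camera_model("wrist");print(m["fx"],np.round(m["cam_to_world"],3).tolist(),m.keys())
E
```

```text
{'t': 0.0, 'q': [-1.401, 0.478, 0.022, 1.556, -0.011, 1.109, -0.083], 'joint_vel': [-0.0, 0.002, 0.0, 0.001, -0.001, -0.0, 0.0], 'joint_torque': [0.0, -59.646, 1.607, -28.12, 0.012, 0.009, 0.0], 'eef_pos': [0.185, 0.649, 0.303], 'tool_rot': [-0.0, 0.138, 0.99, -0.001], 'contact_force': [-0.662, -0.712, -0.288], 'torque': [0.0, 0.012, 0.041], 'grasp_force': 0.0, 'gripper_width': 1.0}
top 478.21770634129626 478.21770634129626 281.2255522659679 210.00206141935203 [[0.021, 0.991, -0.135, 0.288], [-1.0, 0.021, 0.005, -0.079], [0.007, 0.135, 0.991, 1.529], [0.0, 0.0, 0.0, 1.0]] ['fx', 'fy', 'cx', 'cy', 'cam_to_world']
side 431.1688727890913 431.1688727890913 280.3528248151572 211.50167881309665 [[0.974, 0.137, -0.182, 0.26], [-0.228, 0.622, -0.749, -0.972], [0.01, 0.771, 0.637, 0.867], [0.0, 0.0, 0.0, 1.0]] ['fx', 'fy', 'cx', 'cy', 'cam_to_world']
298.74893210673446 [[0.275, -0.909, -0.314, 0.105], [0.962, 0.259, 0.091, 0.672], [-0.002, -0.327, 0.945, 0.374], [0.0, 0.0, 0.0, 1.0]] dict_keys(['fx', 'fy', 'cx', 'cy', 'cam_to_world'])
```

View pics/top0.png

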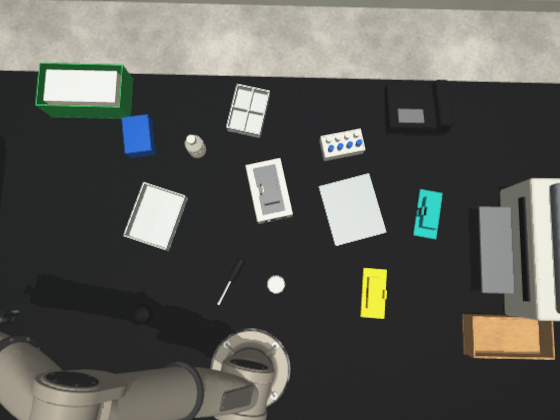

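View pics/side0.png

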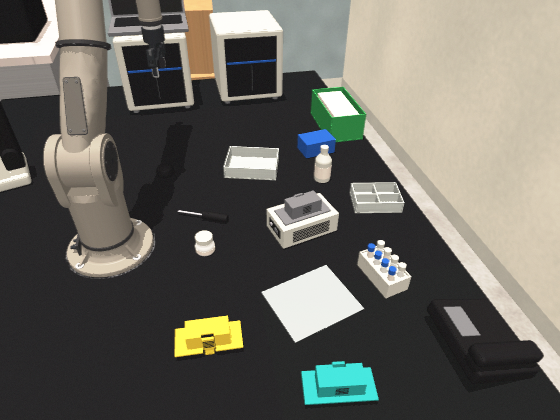

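The top view shows the unit at about (269,190), the mat at (352,209), the plain tray at (156,216) and the divided tray at (248,110). The side view confirms this, with the grey crest on the unit at about (303,205). Next I measure all of these and enlarge the unit.

```bash
cat > h.py <<'E'
from station import bot, optics
import cv2, numpy as np
from scipy.spatial.transform import Rotation as R
def ray(uv,m,z):
    T=m["cam_to_world"]; T=np.array(T)
    uv=np.atleast_2d(uv).astype(float)
    d=np.c_[(uv[:,0]-m["cx"])/m["fx"],-(uv[:,1]-m["cy"])/m["fy"],-np.ones(len(uv))]@T[:3,:3].T
    return T[:3,3]+d*((z-T[2,3])/d[:,2])[:,None]
def proj(P,m):
    T=np.array(m["cam_to_world"]); p=(np.atleast_2d(P)-T[:3,3])@T[:3,:3]
    return np.c_[m["cx"]+m["fx"]*p[:,0]/-p[:,2], m["cy"]-m["fy"]*p[:,1]/-p[:,2]]
def rect(mask,m,z,at):
    "world rect of the blob at pixel `at` on plane z: centre, sizes, yaw of long side"
    cs,_=cv2.findContours(mask.astype(np.uint8),cv2.RETR_EXTERNAL,cv2.CHAIN_APPROX_NONE)
    c=max((c for c in cs if cv2.pointPolygonTest(cv2.convexHull(c),at,False)>=0),key=cv2.contourArea)
    w=ray(c[:,0]+0.0,m,z)[:,:2]
    (x,y),(a,b),th=cv2.minAreaRect((w*1000).astype(np.float32))
    if a<b: a,b,th=b,a,th+90
    return np.round([x,y,a,b,(th+90)%180-90],1), c
E
python3 - <<'E'
from h import *
im=cv2.imread("pics/top0.png"); m=optics.camera_model("top")
hsv=cv2.cvtColor(im,cv2.COLOR_BGR2HSV); V=hsv[...,2]
for n,at,z in(("unit",(269,190),.07),("mat",(352,209),.004),("tray",(156,216),.045)):
    for t in (70,100,130):
        print(n,t,rect(V>t,m,z,at)[0])
big=lambda i,x,y,w,h,s: cv2.resize(i[y:y+h,x:x+w],None,fx=s,fy=s,interpolation=cv2.INTER_CUBIC)
s=cv2.imread("pics/side0.png")
a=big(im,235,150,65,80,6); b=big(s,262,185,80,80,6)[:480,:400]
cv2.imwrite("pics/z.png",np.hstack([a,b]))
E
```

```text
unit 70 [548.7 -45.5 191.3 115.3  13.5]
unit 100 [548.9 -45.7 189.7 113.6  13.4]
unit 130 [548.6 -45.7 189.  112.4  13.5]
mat 70 [ 505.  -313.7  203.3  173.7   16.1]
mat 100 [ 505.1 -313.5  202.4  172.6   16.1]
mat 130 [ 505.  -313.7  202.   171.5   16.1]
tray 70 [464.5 306.3 182.8 154.1 -17. ]
tray 100 [464.4 306.3 182.6 151.9 -17. ]
tray 130 [465.9 311.  180.8 142.2 -17. ]
```

View pics/z.png

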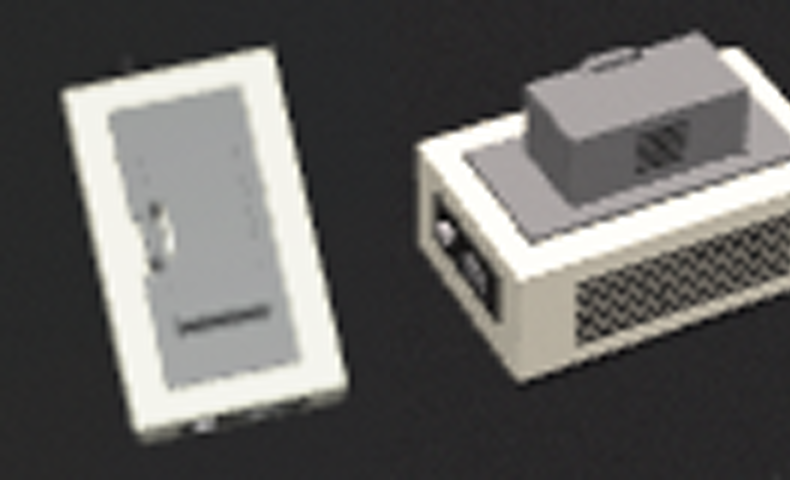

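Plain estimate: cover at about (0.553,-0.045) with yaw 13.4° and the tab on the +y side. The blob includes the unit's front wall, so I'll refine from the wrist camera.

Request:
drive_tool(
  deltas=[
    {"gripper":0,"offset":[-0.544,-0.567,0],"angular":[0,0,-0.65]},
    {"gripper":0,"offset":[-0.544,-0.567,0],"angular":[0,0,-0.65]},
    {"gripper":0,"offset":[-0.544,-0.567,0],"angular":[0,0,-0.65]},
    {"gripper":0,"offset":[-0.544,-0.567,0],"angular":[0,0,-0.65]},
    {"gripper":0,"offset":[-0.544,-0.567,0],"angular":[0,0,-0.65]},
  ],
  grip_force=40,
)

```text
t: 0.6
eef_pos: [0.3027, 0.426, 0.3036]
tool_rot: [-0.0, -0.117, 0.993, -0.0]
contact_force: [1.4, 0.8, -0.1]
gripper_width: 0.999
grasp_force: 0.0
```

```bash
cat >> h.py <<'E'
def go(x,y,z,yaw):
    "shift and turn (tool axes, move units) to put the TCP at xyz pointing down, tool y at yaw+90 deg"
    o=bot.get_obs(); w,a,b,c=o["tool_rot"]; r0=R.from_quat([a,b,c,w])
    t=np.radians(yaw); X=np.array([-np.cos(t),-np.sin(t),0]); Y=np.array([-np.sin(t),np.cos(t),0])
    r1=R.from_matrix(np.c_[X,Y,[0,0,-1]])
    d=r0.inv().apply(np.array([x,y,z])-o["eef_pos"]); a=(r0.inv()*r1).as_rotvec()
    print("t",round(o["t"],2),"pos",np.round(o["eef_pos"],4),"off",np.round(d,4),"ang",np.round(a/(np.pi/4),4),"w",round(o["gripper_width"],3),"F",np.round(o["contact_force"],1),"g",round(o["grasp_force"],1))
E
python3 -c "
from h import *
go(.553,-.045,.30,13.4)"
```

```text
t 0.6 pos [0.3027 0.426  0.3036] off [-0.134  -0.5163  0.0037] ang [-0.0005 -0.0005  0.0008] w 0.999 F [ 1.4  0.8 -0.1] g 0.0
```

Request:
drive_tool(
  deltas=[
    {"gripper":0,"offset":[-0.134,-0.516,0.004],"angular":[0,0,0]},
    {"gripper":0,"offset":[-0.134,-0.516,0.004],"angular":[0,0,0]},
    {"gripper":0,"offset":[-0.134,-0.516,0.004],"angular":[0,0,0]},
    {"gripper":0,"offset":[-0.134,-0.516,0.004],"angular":[0,0,0]},
    {"gripper":0,"offset":[-0.134,-0.516,0.004],"angular":[0,0,0]},
  ],
)

```text
t: 1.1
eef_pos: [0.4194, 0.2052, 0.302]
tool_rot: [-0.0, -0.116, 0.993, 0.0]
contact_force: [0.8, -0.2, -0.6]
gripper_width: 1.0
grasp_force: 0.0
```

```bash
python3 -c "
from h import *
go(.553,-.045,.30,13.4)"
```

```text
t 1.1 pos [0.4194 0.2052 0.302 ] off [-0.0723 -0.2742  0.0019] ang [ 0.0002  0.     -0.0014] w 1.0 F [ 0.8 -0.2 -0.6] g 0.0
```

Request:
drive_tool(
  deltas=[
    {"gripper":0,"offset":[-0.072,-0.274,0.002],"angular":[0,0,0]},
    {"gripper":0,"offset":[-0.072,-0.274,0.002],"angular":[0,0,0]},
    {"gripper":0,"offset":[-0.072,-0.274,0.002],"angular":[0,0,0]},
    {"gripper":0,"offset":[-0.072,-0.274,0.002],"angular":[0,0,0]},
    {"gripper":0,"offset":[-0.072,-0.274,0.002],"angular":[0,0,0]},
  ],
)

```text
t: 1.6
eef_pos: [0.537, -0.0152, 0.3001]
tool_rot: [-0.0, -0.116, 0.993, 0.0]
contact_force: [-0.1, -0.0, 0.4]
gripper_width: 1.005
grasp_force: 0.0
```

Request:
drive_tool(
  deltas=[
    {"gripper":0,"offset":[-0.01,-0.03,0],"angular":[0,0,0]},
    {"gripper":0,"offset":[-0.01,-0.03,0],"angular":[0,0,0]},
    {"gripper":0,"offset":[-0.01,-0.03,0],"angular":[0,0,0]},
  ],
)

```text
t: 1.9
eef_pos: [0.553, -0.0407, 0.2997]
tool_rot: [-0.001, -0.115, 0.993, 0.0]
contact_force: [0.2, 1.3, 0.0]
gripper_width: 1.003
grasp_force: 0.0
```

```bash
python3 -c "
from h import *
go(.553,-.045,.30,13.4)
m=optics.camera_model('wrist'); im=optics.read_camera('wrist'); cv2.imwrite('pics/w1.png',im); np.save('w1.npy',m,allow_pickle=True)
print(proj([[.553,-.045,.114],[.553,-.045,.07]],m))"
```

```text
t 1.9 pos [ 0.553  -0.0407  0.2997] off [ 0.001  -0.0042 -0.0003] ang [ 0.0003 -0.0014 -0.0035] w 1.003 F [0.2 1.3 0. ] g 0.0
[[270.17115884 204.56325772]
 [270.67128363 191.66657459]]
```

View pics/w1.png

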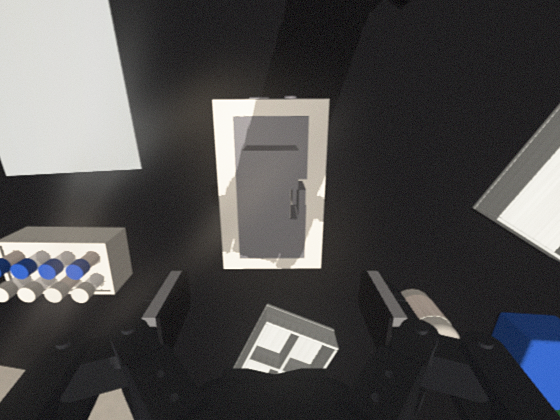

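The wrist view shows the white rim with corners about (213,99), (329,98), (321,268) and (223,269), and the grey flange with the tab on its right (+y) at (300,200). Mask the rim and cast it onto z=0.07.

```bash
python3 - <<'E'
from h import *
m=np.load('w1.npy',allow_pickle=True).item(); im=cv2.imread('pics/w1.png'); V=im.max(2)
for t in(80,110): print(t,rect(cv2.morphologyEx((V>t).astype(np.uint8),3,np.ones((7,7))),m,.07,(270,190))[0])
print(np.round(ray([[213,99.5],[329,98.5],[321,268],[223,269]],m,.07)*1000))
# flange corners on z=.074, tab outer on z~.11
print(np.round(ray([[234.5,117],[308,116],[304,258],[240,258]],m,.074)*1000))
print(np.round(ray([[304,200]],m,.11)*1000))
E
```

```text
80 [552.  -44.9 183.8 112.7  13.6]
110 [551.6 -44.8 183.1 112.   13.5]
[[ 478. -118.   70.]
 [ 452.  -12.   70.]
 [ 628.   31.   70.]
 [ 654.  -77.   70.]]
[[488. -95.  74.]
 [472. -27.  74.]
 [618.   8.  74.]
 [634. -61.  74.]]
[[543. -16. 110.]]
```

Unit and flange agree: centre (0.553,-0.044), yaw 13.5°. The sizes match. Descend.

```bash
python3 -c "
from h import *
go(.553,-.044,.149,13.5)"
```

```text
t 1.95 pos [ 0.5528 -0.0395  0.2997] off [ 0.0006 -0.0046  0.1507] ang [ 0.001  -0.0015 -0.003 ] w 1.005 F [-0.1  0.8  0.8] g 0.0
```

Request:
drive_tool(
  deltas=[
    {"gripper":0,"offset":[0,-0.0045,0.04],"angular":[0,0,0]},
    {"gripper":0,"offset":[0,-0.0045,0.08],"angular":[0,0,0]},
    {"gripper":0,"offset":[0,-0.0045,0.12],"angular":[0,0,0]},
    {"gripper":0,"offset":[0,-0.0045,0.12],"angular":[0,0,0]},
    {"gripper":0,"offset":[0,-0.0045,0.12],"angular":[0,0,0]},
  ],
)

```text
t: 2.45
eef_pos: [0.554, -0.0435, 0.1806]
tool_rot: [-0.001, -0.117, 0.993, 0.0]
contact_force: [0.5, -0.1, 1.0]
gripper_width: 0.999
grasp_force: 0.0
```

```bash
python3 -c "
from h import *
go(.553,-.044,.149,13.5)
m=optics.camera_model('wrist'); im=optics.read_camera('wrist'); cv2.imwrite('pics/w2.png',im)
t=np.radians(13.5);c=np.array([.553,-.044])
for a,b,z in((0,31,.1),(0,-24,.114),(48,24,.114),(-48,24,.114),(48,-24,.114)):
  p=c+np.array([[np.cos(t),-np.sin(t)],[np.sin(t),np.cos(t)]])@[a/1e3,b/1e3]; print(a,b,proj([[*p,z]],m).round())"
```

```text
t 2.45 pos [ 0.554  -0.0435  0.1806] off [ 0.0011 -0.0003  0.0316] ang [ 0.0008 -0.0016 -0.0016] w 0.999 F [ 0.5 -0.1  1. ] g 0.0
0 31 [[329. 261.]]
0 -24 [[229. 274.]]
48 24 [[317. 347.]]
-48 24 [[326. 184.]]
48 -24 [[233. 347.]]
```

View pics/w2.png

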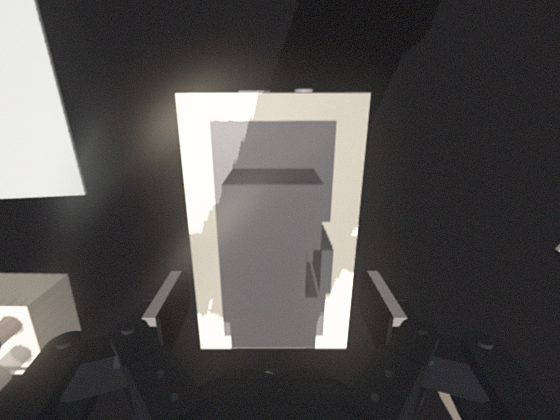

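The view shows the rim (177–370 at the top, 200–348 at the bottom) centred at column 274, and the finger pads at 180 and 369, also centred at 274.5. The tab sits between the pads, so I descend and squeeze.

Request:
drive_tool(
  deltas=[
    {"gripper":0,"offset":[0.001,0,0.02],"angular":[0,0,0]},
    {"gripper":0,"offset":[0.001,0,0.032],"angular":[0,0,0]},
    {"gripper":0,"offset":[0.001,0,0.032],"angular":[0,0,0]},
    {"gripper":100,"offset":[0.001,0,0.032],"angular":[0,0,0]},
    {"gripper":200,"offset":[0.001,0,0.032],"angular":[0,0,0]},
  ],
  grip_force=40,
)

```text
t: 3.0
eef_pos: [0.5539, -0.0447, 0.1493]
tool_rot: [0.001, -0.116, 0.993, 0.0]
contact_force: [0.2, 2.6, 2.5]
gripper_width: 0.688
grasp_force: 1.6
```

Request:
drive_tool(
  deltas=[
    {"gripper":200,"offset":[0,0,0],"angular":[0,0,0]},
    {"gripper":200,"offset":[0,0,0],"angular":[0,0,0]},
    {"gripper":200,"offset":[0,0,0],"angular":[0,0,0]},
    {"gripper":200,"offset":[0,0,0],"angular":[0,0,0]},
    {"gripper":200,"offset":[0,0,0],"angular":[0,0,0]},
  ],
)

```text
t: 3.5
eef_pos: [0.5543, -0.045, 0.1501]
tool_rot: [0.001, -0.116, 0.993, 0.0]
contact_force: [-2.7, -0.9, 10.5]
gripper_width: 0.555
grasp_force: 40.7
```

The opening is about 47 mm at 40 N, so the tab is fully in. Lift straight up.

Request:
drive_tool(
  deltas=[
    {"gripper":200,"offset":[0,0,-0.004],"angular":[0,0,0]},
    {"gripper":200,"offset":[0,0,-0.01],"angular":[0,0,0]},
    {"gripper":200,"offset":[0,0,-0.018],"angular":[0,0,0]},
    {"gripper":200,"offset":[0,0,-0.026],"angular":[0,0,0]},
    {"gripper":200,"offset":[0,0,-0.034],"angular":[0,0,0]},
  ],
)

```text
t: 4.0
eef_pos: [0.5533, -0.0449, 0.183]
tool_rot: [0.0, -0.116, 0.993, -0.0]
contact_force: [-0.0, 0.3, -2.0]
gripper_width: 0.542
grasp_force: 42.3
```

```bash
python3 -c "
from h import *
go(.505,-.3137,.22,16.1)
im=optics.read_camera('side'); cv2.imwrite('pics/s2.png',cv2.resize(im[140:290,220:420],None,fx=3,fy=3))"
```

```text
t 4.0 pos [ 0.5533 -0.0449  0.183 ] off [ 0.1089 -0.2504 -0.037 ] ang [-0.      0.     -0.0616] w 0.542 F [-0.   0.3 -2. ] g 42.3
```

View pics/s2.png

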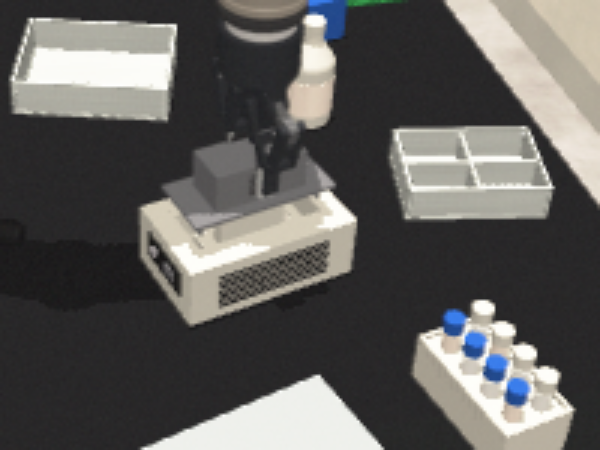

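The cover is in the fingers, level, with its flange above the rim. Raise it clear of the fin and then carry it.

Request:
drive_tool(
  deltas=[
    {"gripper":200,"offset":[0,0,-0.025],"angular":[0,0,0]},
    {"gripper":200,"offset":[0,0,-0.05],"angular":[0,0,0]},
    {"gripper":200,"offset":[0.02,-0.04,-0.052],"angular":[0,0,0]},
    {"gripper":200,"offset":[0.035,-0.08,-0.052],"angular":[0,0,0]},
    {"gripper":200,"offset":[0.05,-0.12,-0.052],"angular":[0,0,0]},
  ],
)

```text
t: 4.55
eef_pos: [0.532, -0.1743, 0.2349]
tool_rot: [0.0, -0.117, 0.993, -0.0]
contact_force: [1.5, -0.7, -2.8]
gripper_width: 0.545
grasp_force: 42.5
```

Request:
drive_tool(
  deltas=[
    {"gripper":200,"offset":[0.02,-0.04,0],"angular":[0,0,0]},
    {"gripper":200,"offset":[0.04,-0.08,0],"angular":[0,0,0]},
    {"gripper":200,"offset":[0.055,-0.115,0],"angular":[0,0,0]},
    {"gripper":200,"offset":[0.059,-0.13,0],"angular":[0,0,0]},
    {"gripper":200,"offset":[0.059,-0.13,0],"angular":[0,0,0]},
  ],
)

```text
t: 5.05
eef_pos: [0.5038, -0.3163, 0.2345]
tool_rot: [-0.0, -0.114, 0.994, -0.001]
contact_force: [-0.4, 0.4, -1.4]
gripper_width: 0.544
grasp_force: 42.5
```

```bash
python3 -c "
from h import *
go(.505,-.3137,.100,13.5)"
```

```text
t 5.05 pos [ 0.5038 -0.3163  0.2345] off [-0.0018  0.0025  0.1345] ang [-0.0019 -0.0005 -0.0098] w 0.544 F [-0.4  0.4 -1.4] g 42.5
```

Request:
drive_tool(
  deltas=[
    {"gripper":200,"offset":[-0.001,0.002,0.04],"angular":[0,0,0]},
    {"gripper":200,"offset":[-0.001,0.002,0.08],"angular":[0,0,0]},
    {"gripper":200,"offset":[-0.001,0.002,0.11],"angular":[0,0,0]},
    {"gripper":200,"offset":[-0.001,0.002,0.125],"angular":[0,0,0]},
    {"gripper":200,"offset":[-0.001,0.002,0.125],"angular":[0,0,0]},
  ],
)

```text
t: 5.55
eef_pos: [0.505, -0.3091, 0.1074]
tool_rot: [-0.002, -0.117, 0.993, 0.001]
contact_force: [0.2, 0.1, -1.7]
gripper_width: 0.539
grasp_force: 42.5
```

Request:
drive_tool(
  deltas=[
    {"gripper":200,"offset":[0,0,0.003],"angular":[0,0,0]},
    {"gripper":200,"offset":[0,0,0.006],"angular":[0,0,0]},
    {"gripper":200,"offset":[0,0,0.008],"angular":[0,0,0]},
    {"gripper":200,"offset":[0,0,0.008],"angular":[0,0,0]},
  ],
)

```text
t: 5.95
eef_pos: [0.5057, -0.3112, 0.1018]
tool_rot: [0.0, -0.116, 0.993, -0.0]
contact_force: [-0.6, 0.6, -2.0]
gripper_width: 0.548
grasp_force: 42.4
```

Request:
drive_tool(
  deltas=[
    {"gripper":200,"offset":[0,0,0.0015],"angular":[0,0,0]},
    {"gripper":200,"offset":[0,0,0.003],"angular":[0,0,0]},
    {"gripper":200,"offset":[0,0,0.003],"angular":[0,0,0]},
  ],
)

```text
t: 6.25
eef_pos: [0.5058, -0.3116, 0.1001]
tool_rot: [0.001, -0.116, 0.993, 0.0]
contact_force: [-4.1, 2.5, 13.3]
gripper_width: 0.544
grasp_force: 49.2
```

It has touched down on the mat (13 N). Release and rise.

Request:
drive_tool(
  deltas=[
    {"gripper":200,"offset":[0,0,-0.001],"angular":[0,0,0]},
    {"gripper":0,"offset":[0,0,-0.001],"angular":[0,0,0]},
    {"gripper":0,"offset":[0,0,-0.001],"angular":[0,0,0]},
    {"gripper":0,"offset":[0,0,-0.001],"angular":[0,0,0]},
    {"gripper":0,"offset":[0,0,-0.001],"angular":[0,0,0]},
  ],
)

```text
t: 6.75
eef_pos: [0.5055, -0.3111, 0.0992]
tool_rot: [-0.0, -0.116, 0.993, -0.0]
contact_force: [0.3, 0.5, 0.6]
gripper_width: 0.998
grasp_force: 0.0
```

Request:
drive_tool(
  deltas=[
    {"gripper":0,"offset":[0,0,-0.001],"angular":[0,0,0]},
    {"gripper":0,"offset":[0,0,-0.02],"angular":[0,0,0]},
    {"gripper":0,"offset":[0,0,-0.06],"angular":[0,0,0]},
    {"gripper":0,"offset":[0,0,-0.1],"angular":[0,0,0]},
    {"gripper":0,"offset":[0,0,-0.14],"angular":[0,0,0]},
  ],
)

```text
t: 7.25
eef_pos: [0.5051, -0.311, 0.2406]
tool_rot: [-0.0, -0.116, 0.993, 0.0]
contact_force: [0.7, -0.1, -0.4]
gripper_width: 0.998
grasp_force: 0.0
```

```bash
python3 -c "
from h import *
go(.553,-.044,.26,13.5)
im=optics.read_camera('side'); t=optics.read_camera('top'); cv2.imwrite('pics/t3.png',t); cv2.imwrite('pics/s3.png',np.hstack([cv2.resize(im[150:350,230:410],None,fx=2,fy=2),cv2.resize(t[140:260,230:400],None,fx=2.5,fy=3.3334)[:400]]))"
```

```text
t 7.25 pos [ 0.5051 -0.311   0.2406] off [-0.1081  0.2488 -0.0194] ang [ 0.0003 -0.0007 -0.0039] w 0.998 F [ 0.7 -0.1 -0.4] g 0.0
```

View pics/s3.png

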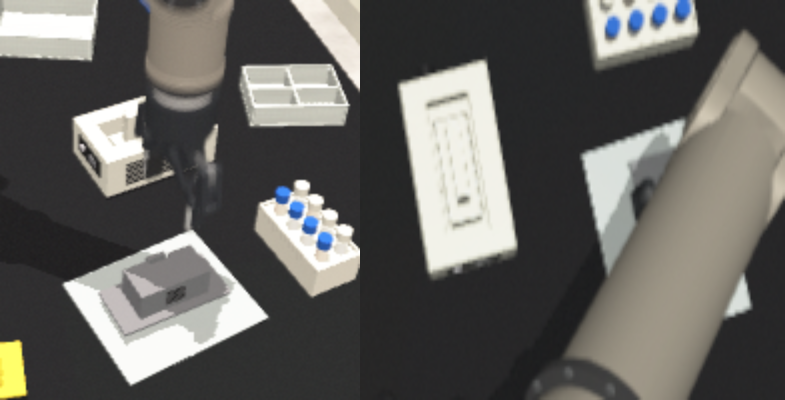

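The cover stands level on the mat, let go. The unit bay is open with the white fin centred in it. Back to the unit.

Request:
drive_tool(
  deltas=[
    {"gripper":0,"offset":[-0.02,0.045,-0.02],"angular":[0,0,0]},
    {"gripper":0,"offset":[-0.04,0.09,-0.02],"angular":[0,0,0]},
    {"gripper":0,"offset":[-0.06,0.135,-0.02],"angular":[0,0,0]},
    {"gripper":0,"offset":[-0.08,0.18,-0.02],"angular":[0,0,0]},
    {"gripper":0,"offset":[-0.1,0.225,-0.02],"angular":[0,0,0]},
  ],
)

```text
t: 7.85
eef_pos: [0.5507, -0.0671, 0.259]
tool_rot: [-0.0, -0.116, 0.993, 0.0]
contact_force: [2.0, -1.0, -0.2]
gripper_width: 1.001
grasp_force: 0.0
```

Request:
drive_tool(
  deltas=[
    {"gripper":0,"offset":[-0.008,0.024,0],"angular":[0,0,0]},
    {"gripper":0,"offset":[-0.008,0.024,0],"angular":[0,0,0]},
    {"gripper":0,"offset":[-0.008,0.024,0],"angular":[0,0,0]},
  ],
)

```text
t: 8.15
eef_pos: [0.5528, -0.0437, 0.2588]
tool_rot: [-0.0, -0.117, 0.993, -0.0]
contact_force: [0.1, -1.2, -0.4]
gripper_width: 1.0
grasp_force: 0.0
```

```bash
python3 -c "
from h import *
go(.553,-.044,.149,13.5)
m=optics.camera_model('wrist'); im=optics.read_camera('wrist'); cv2.imwrite('pics/w4.png',im)
t=np.radians(13.5)
for a,b in((35,8),(35,-8),(-35,8),(-35,-8)): print(a,b,proj([[.553+(a*np.cos(t)-b*np.sin(t))/1e3,-.044+(a*np.sin(t)+b*np.cos(t))/1e3,.096]],m).round())
t=cv2.imread('pics/t3.png')"
```

```text
t 8.15 pos [ 0.5528 -0.0437  0.2588] off [-0.0002 -0.0003  0.1098] ang [-0.0003 -0.001  -0.0021] w 1.0 F [ 0.1 -1.2 -0.4] g 0.0
35 8 [[284. 252.]]
35 -8 [[265. 252.]]
-35 8 [[285. 173.]]
-35 -8 [[264. 173.]]
```

View pics/w4.png

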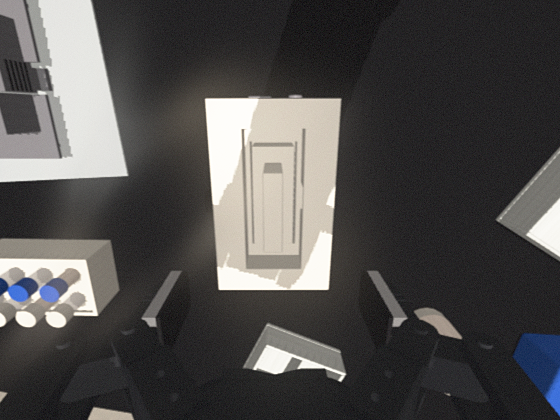

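The fin top appears at columns 263–283, rows 173–252, matching the prediction. Descend and pinch.

Request:
drive_tool(
  deltas=[
    {"gripper":0,"offset":[0,0,0.04],"angular":[0,0,0]},
    {"gripper":60,"offset":[0,0,0.08],"angular":[0,0,0]},
    {"gripper":60,"offset":[0,0,0.105],"angular":[0,0,0]},
    {"gripper":60,"offset":[0,0,0.109],"angular":[0,0,0]},
    {"gripper":60,"offset":[0,0,0.109],"angular":[0,0,0]},
  ],
  grip_force=40,
)

```text
t: 8.7
eef_pos: [0.5528, -0.0455, 0.1501]
tool_rot: [-0.001, -0.115, 0.993, -0.0]
contact_force: [1.2, -0.7, 0.3]
gripper_width: 0.765
grasp_force: 0.0
```

Request:
drive_tool(
  deltas=[
    {"gripper":255,"offset":[0,0,0],"angular":[0,0,0]},
    {"gripper":255,"offset":[0,0,0],"angular":[0,0,0]},
    {"gripper":255,"offset":[0,0,0],"angular":[0,0,0]},
    {"gripper":255,"offset":[0,0,0],"angular":[0,0,0]},
    {"gripper":255,"offset":[0,0,0],"angular":[0,0,0]},
  ],
)

```text
t: 9.2
eef_pos: [0.5538, -0.0441, 0.1514]
tool_rot: [0.001, -0.116, 0.993, -0.0]
contact_force: [-1.2, -1.3, 7.3]
gripper_width: 0.176
grasp_force: 40.3
```

Request:
drive_tool(
  deltas=[
    {"gripper":255,"offset":[0,0,0],"angular":[0,0,0]},
    {"gripper":255,"offset":[0,0,0],"angular":[0,0,0]},
    {"gripper":255,"offset":[0,0,0],"angular":[0,0,0]},
  ],
)

```text
t: 9.5
eef_pos: [0.5538, -0.0441, 0.1514]
tool_rot: [0.001, -0.116, 0.993, -0.0]
contact_force: [-1.0, -1.1, 7.4]
gripper_width: 0.172
grasp_force: 40.3
```

Request:
drive_tool(
  deltas=[
    {"gripper":255,"offset":[0,0,-0.01],"angular":[0,0,0]},
    {"gripper":255,"offset":[0,0,-0.03],"angular":[0,0,0]},
    {"gripper":255,"offset":[0,0,-0.055],"angular":[0,0,0]},
    {"gripper":255,"offset":[0,0,-0.08],"angular":[0,0,0]},
    {"gripper":255,"offset":[0,0,-0.1],"angular":[0,0,0]},
  ],
)

```text
t: 10.0
eef_pos: [0.5529, -0.0438, 0.2518]
tool_rot: [0.0, -0.116, 0.993, 0.0]
contact_force: [0.6, 0.4, -2.5]
gripper_width: 0.177
grasp_force: 39.3
```

```bash
python3 - <<'E'
from h import *
go(.466,.309,.25,-17)
im=cv2.imread("pics/t3.png"); m=optics.camera_model("top")
V=cv2.cvtColor(im,cv2.COLOR_BGR2HSV)[...,2]
for t in(150,200): 
  try: print(rect(V>t,m,.004,(156,216))[0])
  except Exception as e: print(e)
cv2.imwrite("pics/s5.png",np.hstack([cv2.resize(optics.read_camera('side')[120:270,200:380],None,fx=2,fy=2),cv2.resize(im[160:260,110:210],(300,300),interpolation=2)]))
E
```

```text
t 10.0 pos [ 0.5529 -0.0438  0.2518] off [0.0031 0.3633 0.0018] ang [2.000e-04 4.000e-04 6.741e-01] w 0.177 F [ 0.6  0.4 -2.5] g 39.3
[470.4 321.4 185.2 144.6 -17. ]
[465.8 314.  172.9 126.5 -17.1]
```

View pics/s5.png

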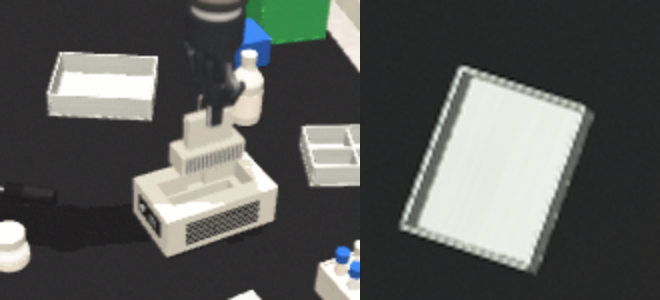

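The cartridge is upright in the fingers, clear of the unit. The tray centre is about (0.466,0.311) with yaw -17°. Carry it there.

Request:
drive_tool(
  deltas=[
    {"gripper":255,"offset":[0.001,0.035,0],"angular":[0,0,0.1]},
    {"gripper":255,"offset":[0.002,0.075,0],"angular":[0,0,0.22]},
    {"gripper":255,"offset":[0.002,0.115,0],"angular":[0,0,0.34]},
    {"gripper":255,"offset":[0.002,0.155,0],"angular":[0,0,0.46]},
    {"gripper":255,"offset":[0.003,0.195,0],"angular":[0,0,0.58]},
  ],
)

```text
t: 10.55
eef_pos: [0.5041, 0.1466, 0.2499]
tool_rot: [-0.0, 0.113, 0.994, -0.0]
contact_force: [1.2, 0.1, -3.6]
gripper_width: 0.176
grasp_force: 39.5
```

```bash
python3 -c "
from h import *
go(.466,.311,.25,-17)"
```

```text
t 10.55 pos [0.5041 0.1466 0.2499] off [ 7.410e-02  1.516e-01 -1.000e-04] ang [-0.0004 -0.0008  0.0891] w 0.176 F [ 1.2  0.1 -3.6] g 39.5
```

Request:
drive_tool(
  deltas=[
    {"gripper":255,"offset":[0.02,0.04,0],"angular":[0,0,0.09]},
    {"gripper":255,"offset":[0.04,0.08,0],"angular":[0,0,0.09]},
    {"gripper":255,"offset":[0.058,0.118,0],"angular":[0,0,0.09]},
    {"gripper":255,"offset":[0.072,0.148,0],"angular":[0,0,0.09]},
    {"gripper":255,"offset":[0.072,0.148,0],"angular":[0,0,0.09]},
  ],
)

```text
t: 11.05
eef_pos: [0.4649, 0.3115, 0.2496]
tool_rot: [-0.001, 0.142, 0.99, 0.001]
contact_force: [0.0, -1.0, -2.7]
gripper_width: 0.179
grasp_force: 39.6
```

```bash
python3 -c "
from h import *
go(.466,.311,.143,-17)"
```

```text
t 11.05 pos [0.4649 0.3115 0.2496] off [-0.0014 -0.0004  0.1066] ang [ 0.0021 -0.0026  0.0154] w 0.179 F [ 0.  -1.  -2.7] g 39.6
```

Request:
drive_tool(
  deltas=[
    {"gripper":255,"offset":[-0.001,0,0.03],"angular":[0,0,0]},
    {"gripper":255,"offset":[-0.001,0,0.06],"angular":[0,0,0]},
    {"gripper":255,"offset":[-0.001,0,0.085],"angular":[0,0,0]},
    {"gripper":255,"offset":[-0.001,0,0.098],"angular":[0,0,0]},
    {"gripper":255,"offset":[-0.001,0,0.1],"angular":[0,0,0]},
  ],
)

```text
t: 11.55
eef_pos: [0.4677, 0.3042, 0.1486]
tool_rot: [-0.001, 0.146, 0.989, -0.001]
contact_force: [-0.5, -0.1, -2.3]
gripper_width: 0.174
grasp_force: 39.5
```

Request:
drive_tool(
  deltas=[
    {"gripper":255,"offset":[0,0,0.002],"angular":[0,0,0]},
    {"gripper":255,"offset":[0,0,0.004],"angular":[0,0,0]},
    {"gripper":255,"offset":[0,0,0.006],"angular":[0,0,0]},
    {"gripper":255,"offset":[0,0,0.006],"angular":[0,0,0]},
  ],
)

```text
t: 11.95
eef_pos: [0.4688, 0.3053, 0.1447]
tool_rot: [0.0, 0.146, 0.989, 0.0]
contact_force: [-0.1, -0.9, -3.0]
gripper_width: 0.174
grasp_force: 39.6
```

Request:
drive_tool(
  deltas=[
    {"gripper":255,"offset":[0,0,0.0015],"angular":[0,0,0]},
    {"gripper":255,"offset":[0,0,0.003],"angular":[0,0,0]},
    {"gripper":255,"offset":[0,0,0.003],"angular":[0,0,0]},
  ],
)

```text
t: 12.25
eef_pos: [0.4689, 0.3053, 0.1434]
tool_rot: [-0.0, 0.146, 0.989, 0.001]
contact_force: [-5.9, -2.7, 17.9]
gripper_width: 0.177
grasp_force: 42.2
```

Touchdown in the tray at the expected height. Release and rise.

Request:
drive_tool(
  deltas=[
    {"gripper":255,"offset":[0,0,-0.001],"angular":[0,0,0]},
    {"gripper":0,"offset":[0,0,-0.001],"angular":[0,0,0]},
    {"gripper":0,"offset":[0,0,-0.001],"angular":[0,0,0]},
    {"gripper":0,"offset":[0,0,-0.001],"angular":[0,0,0]},
    {"gripper":0,"offset":[0,0,-0.001],"angular":[0,0,0]},
  ],
)

```text
t: 12.75
eef_pos: [0.4687, 0.3052, 0.1421]
tool_rot: [0.0, 0.146, 0.989, -0.0]
contact_force: [-0.1, -1.0, 0.2]
gripper_width: 0.848
grasp_force: 0.0
```

Request:
drive_tool(
  deltas=[
    {"gripper":0,"offset":[0,0,-0.001],"angular":[0,0,0]},
    {"gripper":0,"offset":[0,0,-0.02],"angular":[0,0,0]},
    {"gripper":0,"offset":[0,0,-0.06],"angular":[0,0,0]},
    {"gripper":0,"offset":[0,0,-0.1],"angular":[0,0,0]},
    {"gripper":0,"offset":[0,0,-0.13],"angular":[0,0,0]},
  ],
)

```text
t: 13.25
eef_pos: [0.4691, 0.3052, 0.2747]
tool_rot: [0.001, 0.146, 0.989, 0.001]
contact_force: [-0.2, -0.3, -0.3]
gripper_width: 0.998
grasp_force: 0.0
```

Request:
drive_tool(
  deltas=[
    {"gripper":0,"offset":[0,0,0],"angular":[0,0,0]},
    {"gripper":0,"offset":[0,0,0],"angular":[0,0,0]},
  ],
)

```text
t: 13.45
eef_pos: [0.4687, 0.3052, 0.2726]
tool_rot: [0.0, 0.146, 0.989, 0.001]
contact_force: [0.2, 0.6, -0.7]
gripper_width: 1.0
grasp_force: 0.0
```

```bash
python3 -c "
from h import *
s=optics.read_camera('side'); t=optics.read_camera('top'); m=optics.camera_model('top')
a=cv2.resize(s[120:350,190:400],(400,438)); b=cv2.resize(t[150:260,310:400],(380,438)); cv2.imwrite('pics/f.png',np.hstack([a,b]))
print(proj([[.505,-.3137,.004],[.505,-.3137,.058]],m).round())"
```

```text
[[352. 209.]
 [355. 206.]]
```

View pics/f.png

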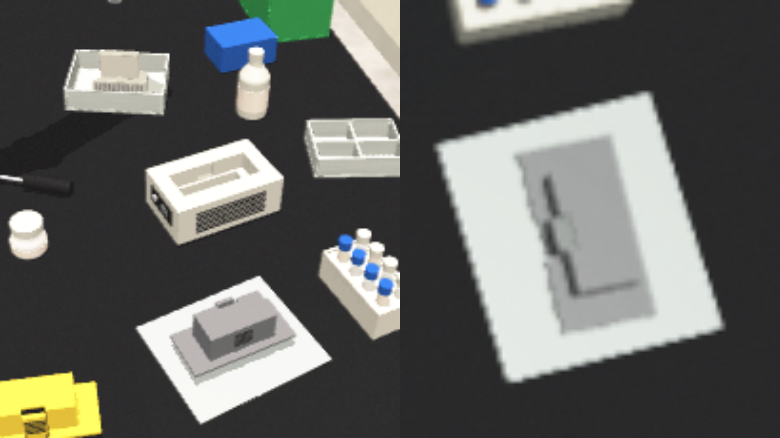

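The cartridge stands upright in the plain tray. The cover is level and centred on the mat, and the bystanders have not moved.

```bash
python3 -c "
from station import bot
print(bot.hand_in())"
```

```text
the job is handed in; nothing more can be done
None
```

The cover stands level in the middle of the mat and the cartridge stands upright in the plain tray, both let go; I handed the job in at about 13.5 s, and no verdict came back.

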